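# Load a sample cartridge into the slide scanner

## Robot

A 6-joint arm with a two-finger parallel gripper is mounted at the origin on the work surface. World frame = base frame: x ahead of the robot, y to its left, z up, the work surface at z = 0. Lengths are in mm, angles in rad, forces in N, time in s.
With the tool pointing down it reaches from about 275 to 825 mm from the base axis. Payload 5.2 kg.
Tool frame: the origin (TCP) lies at the very end of the fingers, on their centre line; the grasp point (between the pads) lies 19 mm behind it; z points along the fingers, y is the line along which they close (so a half turn about z gives the same grasp; the last joint's range is limited). The gripper opens to 93 mm and grips with 3 to 60 N. Pads are 15 mm wide; open, the fingers measure 128 mm over their backs; the gripper's body (75 mm by 188 mm) begins 65 mm behind the grasp point.
Start: joints at [0.962, 0.259, 1.535, -0, 1.348, -0.203], TCP at [217.094, 505.347, 218.653] pointing down, gripper open.
Joint ranges: [-3.14, 3.14], [-0.91, 2.08], [0.19, 2.58], [-1.22, 4.36], [0.22, 2.71], [-3.12, 3.12]. Speed limits (rad/s): [2.57, 2.57, 3.14, 3.14, 3.14, 3.14].

## Interface

Orientations are given as [roll, pitch, yaw] about the fixed x, y, z axes, in that order (R = Rz(yaw) Ry(pitch) Rx(roll)).
In Python, from bench import robot gives the robot as it stands. The module is installed in compiled form; this text tells all that it offers. Calls block until the motion is done:
- robot.move_ptp(position, orientation): joint-space move of the TCP to a pose.
- robot.move_linear(position, ori=None, speed=150, f_stop=None): straight line of the TCP; ori=None keeps the orientation; speed is the mean speed in mm/s. With f_stop (N) it stops when the force on the tool has changed by that much, and returns True; else False.
- robot.move_j(angles): joint-space move.
- robot.move_gripper(opening): opening from 0.0 (shut) to 1.0 (fully open); the grip force is fixed at half the most; returns when the fingers have stopped.
- robot.sleep(seconds).
- robot.inverse_kinematics(position, orientation): joint angles nearest the present ones, or None.
- robot.get_image(name): name is "scene" or "top" or "wrist"; returns a dict with "img" (384x512x3 uint8, blue, green, red), "fovy" (degrees; the focal length in pixels is half the picture's height over the tangent of half this angle, whatever the lens; pixels are square), "cx", "cy" (the principal point, pixels), "eye" and "orientation" of the camera in the world. Camera axes: x right, y down, z forward; pixel columns grow to the right and rows downward; lengths in mm; the calibration is good to about 2 mm. The wrist camera is an equidistant fisheye: a pixel r from the principal point sees the ray r / f radians off the axis. A picture is of the moment at which its call begins. There is no depth.
A pose or a line that the arm cannot do raises robot.MotionError and nothing moves.
- robot.hand_in(): hands the job in; it is judged then, once.
Readings, each from a call of its own:
- robot.current_t(): time.
- robot.current_qpos(): joint angles.
- robot.current_joint_vel(): joint speeds.
- robot.current_joint_efforts(): joint torques, N m.
- robot.current_tcp_pos(): TCP position.
- robot.current_eef_rot(): TCP orientation.
- robot.current_contact_force(): force on the tool from outside, world axes, zero at the start.
- robot.current_ft_torque(): the same for the moment, N m.
- robot.current_gripper_width(): opening from 0.0 (shut) to 1.0 (fully open).
- robot.current_finger_force(): force on a finger pad.
Only numpy, scipy, OpenCV 4.12 (cv2) and the standard library are available. Lean on these libraries where they do the work, as an engineer would, in place of code of your own. Each camera call takes 0.05 s, during which the arm holds its last target. There are 200 camera calls.

## Task

Take the green cartridge out of the sample crate and lay it flat in the black nest of the scanner's loading tray. Then push the tray along its rail until it is fully home against the rubber stop, and let go. The tray jams if it is pushed off-centre, so push at the yellow stripe; keep the tray down on its rail and leave the other things where they are.

Things in the scene. Friction and masses are not known exactly. Their poses are not given: they have to be found in the camera images.
- loader: Fixed slide scanner with loading rail; origin on the bench under the centre of the grey deck, +x along the rail towards the stop (roughly away from the robot). Deck 400 (x) x 180 x 12. Centre rail 30 wide, top 30 mm above the bench; two black runners at y = +-62, top 32 mm above the bench. The white scanner behind the stop (x 210 to 370) is 260 wide, 100 high.
- stop (a point): Middle of the rubber stop's face, on the rail's centre line (loader x = 190, y = 0), 32 mm above the bench (the runners' height). The stop is 100 wide and its top 46 mm above the bench. Axes as the loader's.
- tray: Loose aluminium tray on the runners; plate 130 (x) x 150 x 6, about 0.5 kg; origin under its centre, +x towards the stop. Cheeks under its near half straddle the rail, 1.5 mm play each side (skew up to 0.06 rad). Starts 100 to 150 mm short of the stop; home when its front edge (x = 65) touches it. Slides at 3 to 10 N if pushed within 15 mm of the centre line; 40 mm or more aside it skews and jams.
- nest (a point): Middle of the nest floor in the tray (6 mm above the tray's underside, 1 mm ahead of its centre). The nest is 116 (tray x) x 56 (tray y) inside: black walls 6 thick and 10 high above the floor on three sides, the push plate (50 high above the floor) on the near side. Axes as the tray's.
- push_point (a point): Point on the outer (near) face of the tray's upright push plate, on its yellow stripe (20 wide, on the centre line), at tray x = -65, 31 mm above the tray's underside; push here along the loader's +x. The push plate is 140 wide, 8 thick, its top 56 mm above the tray's underside. Axes as the tray's.
- crate: Fixed grey open crate 180 (x) x 250 (y) x 45 high, walls and floor 5 thick; origin under its centre, z up. Holds three cartridges side by side, long sides roughly along crate x, in any order, and an orange slide mailer.
- cartridge_green: The cartridge to load: green body 100 (x) x 46 (y) x 26 high, 0.14 kg, with a black grip fin on top, 50 (x) x 14 (y), from 26 to 52 mm above the underside; origin under its centre, z up. It lies flat on the crate's floor. Either way round is right.
- cartridge_blue: Blue cartridge of the same shape; leave it in the crate.
- cartridge_white: White cartridge of the same shape; leave it in the crate.
- mailer: Orange slide mailer 30 x 140 x 14 mm lying in the crate beyond the cartridges; origin under its centre. Leave it.
- reagent_bottle: White bottle with blue cap, 64 diameter x 150 high, standing on the bench; origin under its centre. Leave it.
- amber_jar: Amber jar 70 diameter x 90 high on the bench; origin under its centre. Leave it.
Things that resemble listed ones, but are neither listed nor needed, are in the scene too. Of the things that look like the tray, the largest one is meant. What is shaped like the cartridge_green but red is not meant.

How it is judged:
By the outcome, as a careful person would: the job done as asked, in the order asked, and still so for the second after the job is handed in, with the robot touching nothing.
It also fails if it takes over 48 s, if anything falls off the work surface, if the arm or the gripper's body presses on something with over 40 N, if the wrist force passes 120 N, or if a joint passes its speed limit or range.

## Working session

There is one attempt and no reset: what is moved stays moved. The work goes in short steps, each a Python script; the robot and the scene stay as the last script left them, time stands still between calls to the robot, and variables do not carry over. Pictures are saved under pics/ and viewed, at most 10 in all, crops included, and the job is handed in when it is done.

```bash
mkdir -p pics
cat > h.py <<'E'
import numpy as np, cv2
from scipy.spatial.transform import Rotation as R
from bench import robot
def rot(o): 
    o=np.array(o,float)
    return o if o.shape==(3,3) else (R.from_quat(o) if o.size==4 else R.from_euler('xyz',o)).as_matrix()
def cast(c,uv,z,fish=False):
    """pixels (n,2) -> world points on plane z"""
    uv=np.atleast_2d(np.array(uv,float)); f=192/np.tan(np.radians(c['fovy'])/2)
    d=(uv-[c['cx'],c['cy']])/f
    if fish:
        r=np.linalg.norm(d,axis=1,keepdims=True); v=np.hstack([d/np.maximum(r,1e-9)*np.sin(r),np.cos(r)])
    else: v=np.hstack([d,np.ones((len(d),1))])
    v=v@rot(c['orientation']).T; e=np.array(c['eye'],float)
    return e+v*((z-e[2])/v[:,2:3])
E
python3 - <<'E'
from h import *
import pickle
cs={}
for n in("scene","top","wrist"):
    c=robot.get_image(n); cs[n]=c; print(n,{k:v for k,v in c.items() if k!='img'})
    cv2.imwrite(f'pics/{n}0.png',c['img'])
pickle.dump(cs,open('c0.pkl','wb'))
cv2.imwrite('pics/top0b.png',cv2.resize(cs['top']['img'],(800,600),interpolation=cv2.INTER_CUBIC))
E
```

```text
scene {'fovy': 53.93751765049622, 'cx': 257.7160875164273, 'cy': 193.04852028334454, 'eye': array([976.72040142, 481.03965318, 890.81431169]), 'orientation': array([-2.46049537, -0.01107549,  2.31810182])}
top {'fovy': 42.53513584212076, 'cx': 258.4943179821881, 'cy': 193.20218521077754, 'eye': array([ 378.55663989,   21.58733423, 1435.74320272]), 'orientation': array([-3.04398420e+00, -1.98521086e-03, -1.60082963e+00])}
wrist {'fovy': 65.70646984690485, 'cx': 254.46655202516808, 'cy': 191.19878243085296, 'eye': array([147.47678641, 536.19847256, 384.12434755]), 'orientation': array([2.86342328e+00, 2.12163473e-03, 1.16492792e+00])}
```

View pics/top0b.png

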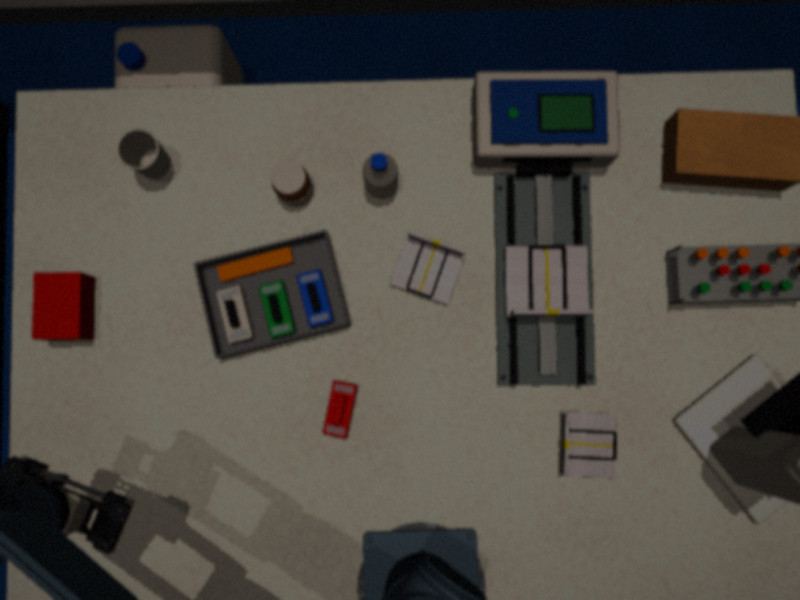

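View pics/scene0.png

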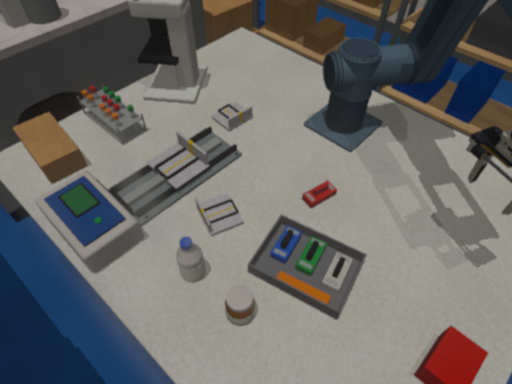

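The top view shows three tray-like things: one on the rail at (547,280), and two smaller ones off it at (428,268) and (588,443). The largest, on the rail, is the one meant; its push plate is at the near edge, about row 312. There are two cartridge candidates: the green one in the crate at (277,308), between white and blue, and a red one on the bench at (340,408), which is the decoy. I'll confirm both in one enlarged crop and measure.

Run:
```python
from h import *
import pickle
cs=pickle.load(open('c0.pkl','rb'))
t=cs['top'];im=t['img']
a=cv2.resize(im[145:235,120:230],(400,327),interpolation=cv2.INTER_CUBIC)
b=cv2.resize(im[105:250,310:390],(331,600),interpolation=cv2.INTER_CUBIC)
W=np.zeros((600,740,3),np.uint8);W[:327,:400]=a;W[:,405:736]=b
s=cs['scene'];c=cv2.resize(s['img'][225:290,270:360],(374,270),interpolation=cv2.INTER_CUBIC);W[330:600,:374]=c
cv2.imwrite('pics/crop1.png',W)
def blobs(c,lo,hi,smin=90,vmin=50,amin=25):
    h=cv2.cvtColor(c['img'],cv2.COLOR_BGR2HSV); m=cv2.inRange(h,(lo,smin,vmin),(hi,255,255))
    for k in cv2.findContours(m,cv2.RETR_EXTERNAL,cv2.CHAIN_APPROX_NONE)[0]:
        if cv2.contourArea(k)>amin: yield k.reshape(-1,2)
for n in('top','scene'):
  for nm,lo,hi,z in(('green',45,80,31),('blue',105,125,31),('yellow',20,34,38),('orange',8,17,19)):
    for k in blobs(cs[n],lo,hi):
        w=cast(cs[n],k,z)[:,:2].astype(np.float32); r=cv2.minAreaRect(w)
        if max(r[1])<260: print(n,nm,'px',k.mean(0).round(),'w',np.round(r[0],1),np.round(r[1],1),round(r[2],1))
```

```text
top green px [477. 183.] w [ 526.6 -614.6] [14.6 17.3] 88.3
top green px [176. 197.] w [511.5 250.2] [99.1 44.9] 13.0
top blue px [201. 190.] w [529.6 178.5] [100.9  47.7] 12.9
top blue px [242. 103.] w [781.3  54.8] [29.3 29.1] 42.7
top blue px [351.  71.] w [ 867.2 -267.1] [215.6 119.9] 89.2
top yellow px [375. 284.] w [ 249.4 -307.6] [86.8 16.6] 87.1
top yellow px [351. 182.] w [ 544.4 -247.4] [123.  22.] 7.3
top yellow px [274. 169.] w [580.4 -32.8] [ 16.1 103.9] 72.6
top orange px [462. 162.] w [ 592.  -579.6] [23.3 20.6] 88.3
top orange px [449. 162.] w [ 592.6 -542.2] [22.6 24.2] 12.3
top orange px [163. 169.] w [596.2 289.5] [ 35.7 144.9] 13.6
top orange px [502. 160.] w [ 591.6 -694.7] [26.2 20.6] 88.3
top orange px [475. 161.] w [ 592.4 -617.5] [23.4 23.5] 88.3
top orange px [473.  92.] w [ 797.7 -623. ] [233.9 126.8] 83.9
scene green px [312. 252.] w [514.9 254.2] [108.9  46.3] 13.2
scene green px [ 79. 199.] w [ 829.4 -345.5] [99.8 66. ] 89.5
scene green px [111.  94.] w [ 482.5 -702.4] [116.1  22.7] 83.7
scene blue px [185. 242.] w [714.5 -11.3] [34.6 26.3] 49.3
scene blue px [286. 244.] w [533.  184.6] [110.8  48.7] 13.6
scene blue px [ 84. 210.] w [ 836.9 -305.2] [223.  124.3] 88.6
scene blue px [385.  39.] w [-568.8 -172.9] [137.8  44.7] 22.5
scene yellow px [182. 157.] w [ 518.1 -252. ] [165.4  44.6] 19.2
scene yellow px [240. 116.] w [ 254.  -259.9] [48.4 14.1] 44.3
scene orange px [238. 312.] w [750.3 219.3] [29.2 62.1] 33.7
scene orange px [304. 287.] w [594.5 292.2] [ 26.1 141.7] 13.7
scene orange px [108. 111.] w [ 540.9 -638.8] [118.5  26.4] 88.7
scene orange px [87. 94.] w [ 543.3 -778.8] [83.7 33. ] 89.2
scene orange px [394.   7.] w [-885.9 -306.9] [200.1  46.7] 22.6
```

View pics/crop1.png

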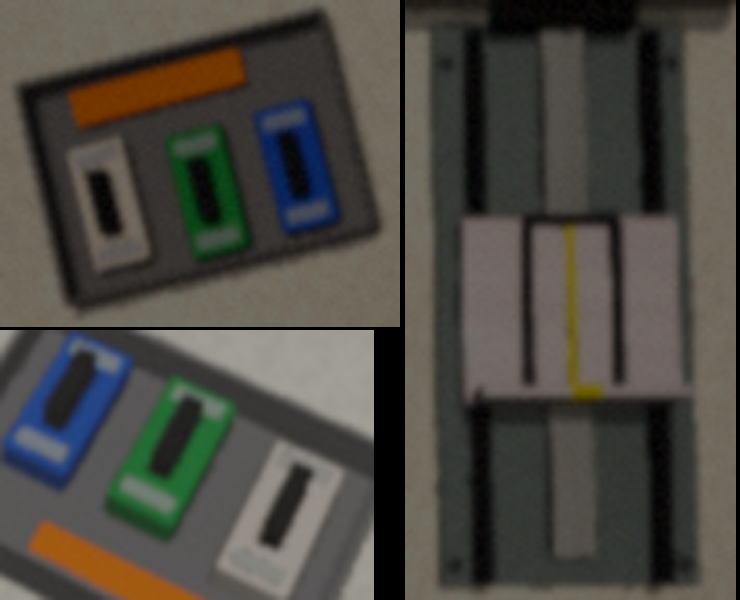

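The crop confirms both: the green cartridge with its black fin lies in the middle of the crate (top view, about 99 x 45 mm, which matches 100 x 46), and the big tray sits on the rail with its yellow stripe on the near plate. Next I take close wrist views of each.

Run:
```python
from h import *
import pickle
print(robot.current_eef_rot())
best=lambda p:min((y for y in (p,p-np.pi,p+np.pi)),key=lambda y:9 if (q:=robot.inverse_kinematics([511,250,220],[np.pi,0,y])) is None else abs(q[5]))
y=np.radians(13.0); out={}
for n,p,yy in(('tray',[530,-250,260],0.0),('cart',[511,250,220],y)):
    q=[(a,robot.inverse_kinematics(p,[np.pi,0,a])) for a in (yy,yy-np.pi,yy+np.pi)]
    for a,k in q: print(n,round(a,2),None if k is None else np.round(k,2))
    a=min((t for t in q if t[1] is not None),key=lambda t:abs(t[1][5]))[0]
    robot.move_ptp(p,[np.pi,0,a]); robot.sleep(.2)
    c=robot.get_image('wrist'); c['tcp']=robot.current_tcp_pos(); out[n]=c; print(n,a,c['eye'],c['orientation'],c['tcp'],robot.current_t())
pickle.dump(out,open('c1.pkl','wb'))
W=np.hstack([out['tray']['img'],out['cart']['img']]); cv2.imwrite('pics/w1.png',np.vstack([cv2.resize(W[:,:512],(400,300)),cv2.resize(W[:,512:],(400,300))]))
```

```text
[-3.14028324e+00 -2.57506780e-04  2.73580015e+00]
tray 0.0 [-0.63  0.3   1.38 -0.    1.46  0.94]
tray -3.14 [-0.63  0.3   1.38  0.    1.46 -2.2 ]
tray 3.14 [-0.63  0.3   1.38  0.    1.46 -2.2 ]
tray 0.0 [ 607.40581007 -248.49567172  426.2140599 ] [ 2.86275278e+00 -4.09942651e-04 -1.56983814e+00] [ 530.18830223 -249.51365961  260.00400549] 3.275
cart 0.23 [ 0.26  0.29  1.49 -0.    1.36  1.6 ]
cart -2.91 [ 0.26  0.29  1.49  0.    1.36 -1.54]
cart 3.37 [ 0.26  0.29  1.49  0.    1.36 -1.54]
cart 3.368485456349056 [437.51841021 233.28299236 386.19253483] [2.86334674e+00 4.22893492e-04 1.79651038e+00] [511.23597406 249.59940991 220.0022568 ] 5.65
```

View pics/w1.png

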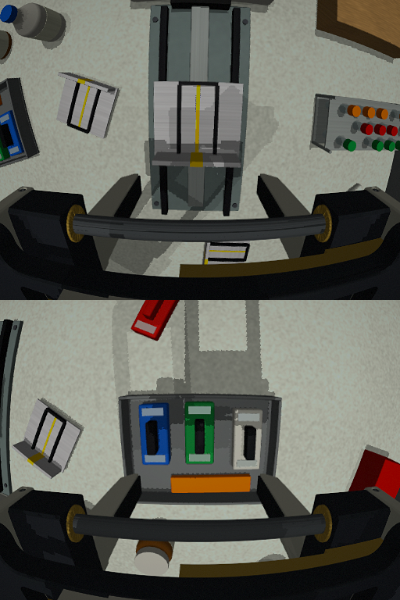

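The wrist view over the tray (top half) shows the nest walls at about (183–217, 85–155), the stripe along column 198 and the push plate near row 158. The lower half shows the green cartridge at (200,432) with its fin at (199,433), square to the gripper. Now the measuring.

Run:
```python
from h import *
import pickle
o=pickle.load(open('c1.pkl','rb'))
c=o['cart'];im=c['img'];h=cv2.cvtColor(im,cv2.COLOR_BGR2HSV)
def big(m): return max(cv2.findContours(m,cv2.RETR_EXTERNAL,cv2.CHAIN_APPROX_NONE)[0],key=cv2.contourArea).reshape(-1,2)
def rect(k,z,c): r=cv2.minAreaRect(cast(c,k,z,True)[:,:2].astype(np.float32)); return np.round(r[0],1),np.round(r[1],1),round(r[2],1)
m=cv2.inRange(h,(45,90,40),(80,255,255)); m[:, :230]=0;m[:,290:]=0
g=big(m); print('green',g.mean(0),rect(g,31,c))
x,y,w,hh=cv2.boundingRect(g); f=np.zeros_like(m); f[y+8:y+hh-8,x+4:x+w-4]=cv2.inRange(h,(0,0,0),(179,255,50))[y+8:y+hh-8,x+4:x+w-4]
k=big(f); print('fin',k.mean(0),rect(k,57,c),rect(k,44,c))
c=o['tray'];im=c['img'];h=cv2.cvtColor(im,cv2.COLOR_BGR2HSV);v=h[...,2]
ym=cv2.inRange(h,(18,80,60),(36,255,255)); ym[:,:225]=0;ym[:,285:]=0
ymf=ym.copy(); ymf[190:]=0
p=np.argwhere(ymf)[:,::-1]; P=cast(c,p,38,True); vx,vy,x0,y0=cv2.fitLine(P[:,:2].astype(np.float32),cv2.DIST_HUBER,0,.01,.01).ravel()
print('stripe floor',vx,vy,x0,y0,'x range',P[:,0].min(),P[:,0].max())
L=[];Rr=[]
dk=v<60
for r in range(118,190,3):
    cs=np.where(dk[r,222:290])[0]+222
    if len(cs): L.append((cs[0]-.5,r));Rr.append((cs[-1]+.5,r))
a=cast(c,L,48,True);b=cast(c,Rr,48,True)
for q in(a,b): print('wall',np.polyfit(q[:,0],q[:,1],1),q[:,0].min(),q[:,0].max(),np.round(q[::4,1],1))
for col in(240,246,258,264): 
    d=np.where(dk[95:130,col])[0]+95; print('front wall col',col,d.min(),d.max(),cast(c,[(col,d.min()-.5),(col,d.max()+.5)],48,True)[:,:2].round(1).tolist())
e=np.where(np.abs(np.diff(v[:,215].astype(int)))>15)[0]; print([(int(i),int(v[i,215]),int(v[i+1,215])) for i in e if 80<i<240])
# dark runners/deck at near side
for r in(60,75,90,230,250):
    print(r,[(int(i)) for i in np.where(np.abs(np.diff(v[r,180:330].astype(int)))>18)[0]+180])
cv2.imwrite('pics/w2.png',cv2.resize(im[80:280,170:340],(510,600),interpolation=cv2.INTER_CUBIC))
```

```text
green [255.04464286 169.15178571] (array([510.8, 250.6]), array([99.2, 45.7]), 12.9)
fin [255.25925926 174.        ] (array([509.7, 250.4]), array([51.3, 13.5]), 13.2) (array([512.5, 251.1]), array([53.4, 14.1]), 13.2)
stripe floor 0.99978995 -0.020495763 553.9885 -246.16673 x range 499.3557578860529 606.4875962562176
wall [-3.58573916e-02 -1.92486206e+02] 504.8656910495535 595.2944993877999 [-213.3 -213.2 -212.9 -212.7 -211.1 -210.7]
wall [-1.68439816e-02 -2.70474128e+02] 504.9171855683853 595.3034528603613 [-280.3 -280.5 -280.7 -279.6 -279.9 -278.9]
front wall col 240 104 108 [[613.6, -230.5], [607.2, -230.5]]
front wall col 246 104 108 [[613.5, -238.0], [607.2, -238.0]]
front wall col 258 105 108 [[612.2, -253.1], [607.2, -253.1]]
front wall col 264 105 108 [[612.3, -260.6], [607.2, -260.6]]
[(103, 91, 137), (183, 138, 92), (188, 95, 113), (189, 113, 138), (190, 138, 95), (194, 88, 55), (205, 59, 80), (206, 80, 101), (211, 90, 66), (212, 66, 46)]
60 [190, 202, 203, 214, 244, 265, 295, 296, 306, 307, 319]
75 [189, 190, 202, 203, 213, 214, 243, 265, 294, 295, 305, 306, 318, 319]
90 [189, 202, 213, 243, 264, 265, 293, 294, 305, 318]
230 [191, 192, 203, 204, 213, 240, 260, 287, 296, 297, 309]
250 [180, 193, 204, 205, 213, 214, 225, 259, 275, 285, 286, 295, 306, 307, 328]
```

View pics/w2.png

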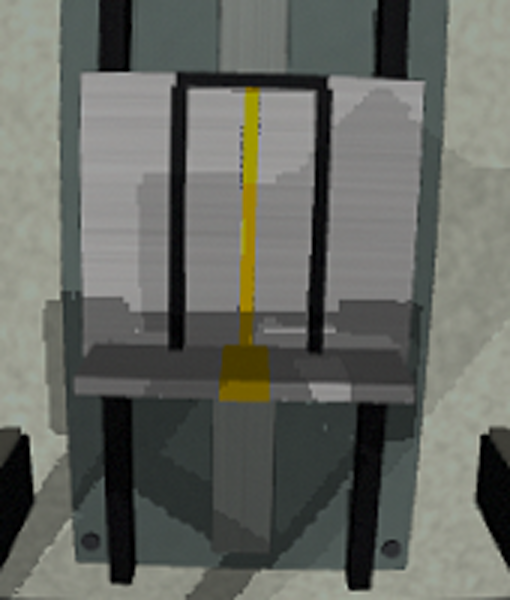

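The crop shows a square tray on the rail with an unskewed stripe, and the measured sizes match: nest 67.6 mm wide outside (68 given), cartridge 99.2 x 45.7, fin 51 x 13.5. Tray centre comes out at about (548,-246), yaw about -0.02. Next is the grasp, along with the rail direction from the runners.

Run:
```python
from h import *
import pickle
c=pickle.load(open('c1.pkl','rb'))['tray']
for n,A,B,z in(('rail',(254.8,75),(250.5,230),30),('runners',(254.4,75),(250.3,230),32),('deck',(254.5,75),(250.3,230),12)):
    p=cast(c,[A,B],z,True); d=p[0]-p[1]; print(n,p[:,:2].round(1).tolist(),'yaw',round(np.arctan2(d[1],d[0]),4))
print('plate top near/far edge x',cast(c,[(252,206.2),(252,195)],88,True)[:,0])
P=np.array([510.8,250.5]); o=[np.pi,0,np.radians(13)+np.pi]
robot.move_gripper(.45)
robot.move_ptp([*P,85],o); robot.move_linear([*P,60],speed=80)
hit=robot.move_linear([*P,34.5],speed=40,f_stop=8); print('hit',hit,robot.current_tcp_pos(),robot.current_contact_force())
robot.move_gripper(0); print('w',robot.current_gripper_width()*93,robot.current_finger_force())
robot.move_linear([*P,60],speed=60); robot.move_linear([*P,160],speed=150)
print('w',robot.current_gripper_width()*93,robot.current_finger_force(),robot.current_contact_force(),robot.current_t())
c=robot.get_image('wrist'); cv2.imwrite('pics/g.png',c['img']); s=robot.get_image('top'); pickle.dump((c,s),open('c2.pkl','wb'))
```

```text
rail [[652.0, -249.1], [435.5, -243.1]] yaw -0.0276
runners [[651.7, -248.5], [436.4, -242.8]] yaw -0.0265
deck [[654.0, -248.7], [427.7, -242.5]] yaw -0.0271
plate top near/far edge x [491.82279172 505.8772452 ]
hit False [510.87735547 250.51953949  34.46841183] [ 0.015322    0.59092132 -0.12545159]
w 13.646050697947697 29.999843537807465
w 13.780193172960642 29.99875545501709 [-0.4198654  -0.13594694 -2.31173173] 10.4
```

View pics/g.png

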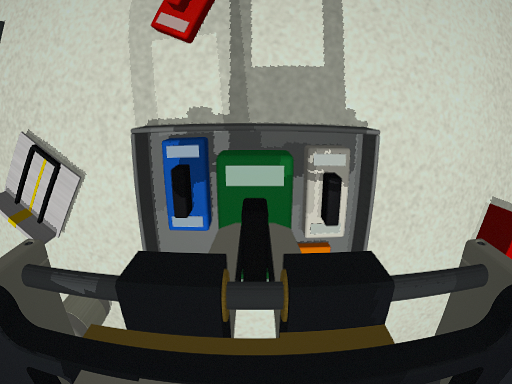

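The cartridge is held by its fin (13.7 mm between the pads) and hangs square; blue, white and mailer are undisturbed. The rail yaw is -0.027 from three consistent measurements. Now the placing.

Run:
```python
from h import *
import pickle
yaw=-0.027; P=np.array([549.0,-246.0]); o=[np.pi,0,yaw+np.pi]
robot.move_ptp([*P,150],o); robot.move_linear([*P,90],speed=120); robot.sleep(.1)
print('xy',robot.current_tcp_pos(),robot.current_contact_force())
hit=robot.move_linear([*P,66.5],speed=30,f_stop=4); print('hit',hit,robot.current_tcp_pos(),robot.current_contact_force())
robot.move_gripper(.4); robot.sleep(.1)
robot.move_linear([*P,110],speed=100); 
B=P+[-140,0]; robot.move_linear([P[0]-125,-242.6,190],speed=200); robot.sleep(.1)
print(robot.current_t())
c=robot.get_image('wrist'); s=robot.get_image('top'); pickle.dump((c,s),open('c3.pkl','wb'))
t=cv2.resize(s['img'][105:250,300:400],(400,580),interpolation=cv2.INTER_CUBIC)
W=np.zeros((580,800,3),np.uint8);W[:,:400]=t;W[:300,400:]=cv2.resize(c['img'],(400,300));cv2.imwrite('pics/p.png',W)
```

```text
xy [ 549.80771788 -246.33935601   91.13168578] [-0.01751069  0.28476897 -0.50793398]
hit True [ 548.58907249 -245.79625545   67.55938054] [-0.11772785  0.67806265  3.79942884]
16.0417
```

View pics/p.png

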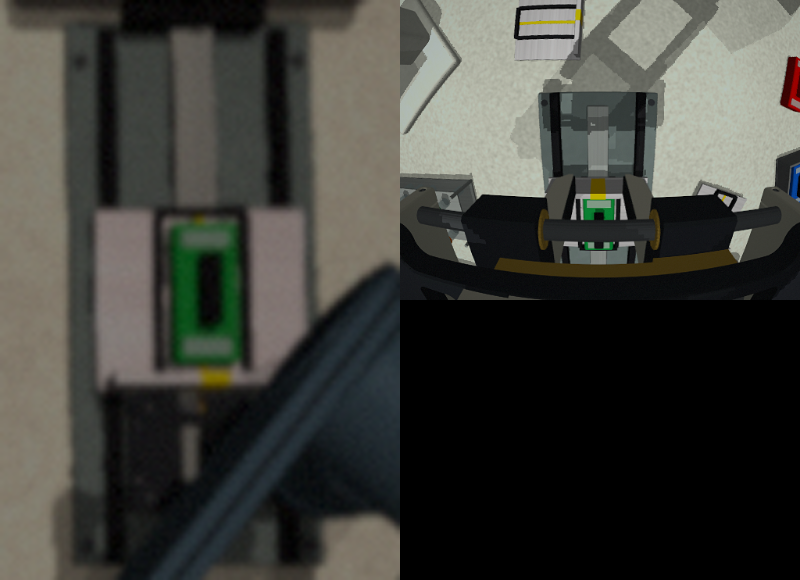

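The cartridge lies flat in the nest, inside the walls with a margin all round (green at (207,290) in the left crop; contact came at 67.6 mm against 67.5 expected). The tray has not shifted. Now I push on the stripe along the rail.

Run:
```python
from h import *
import pickle
yaw=-0.027; o=[np.pi,0,yaw+np.pi]
L=lambda x,z:[x,-246.0+np.tan(yaw)*(x-548),z]
robot.move_gripper(0)
robot.move_linear(L(450,110),ori=o,speed=150); robot.move_linear(L(450,51),speed=80)
robot.sleep(.1)
h=robot.move_linear(L(560,51),speed=60,f_stop=20); print('1',h,robot.current_tcp_pos(),robot.current_contact_force())
if not h:
    h=robot.move_linear(L(650,51),speed=25,f_stop=20); print('2',h,robot.current_tcp_pos(),robot.current_contact_force())
robot.sleep(.3); print(robot.current_tcp_pos(),robot.current_contact_force(),robot.current_t())
c=robot.get_image('top'); s=robot.get_image('scene'); pickle.dump((c,s),open('c4.pkl','wb'))
W=np.zeros((580,800,3),np.uint8);W[:,:400]=cv2.resize(c['img'][85:230,300:400],(400,580),interpolation=cv2.INTER_CUBIC);W[:400,400:]=cv2.resize(s['img'][100:260,50:210],(400,400),interpolation=cv2.INTER_CUBIC);cv2.imwrite('pics/q.png',W)
```

```text
1 False [ 559.2663755  -246.02150961   50.90119921] [-5.32596106  1.01034119  3.96973962]
2 True [ 607.3980885  -247.13423254   50.42488955] [0.19750583 0.3188897  0.17008945]
[ 606.65063662 -247.03998882   50.02727937] [0.17624087 0.48910217 0.69379644] 22.9083
```

View pics/q.png

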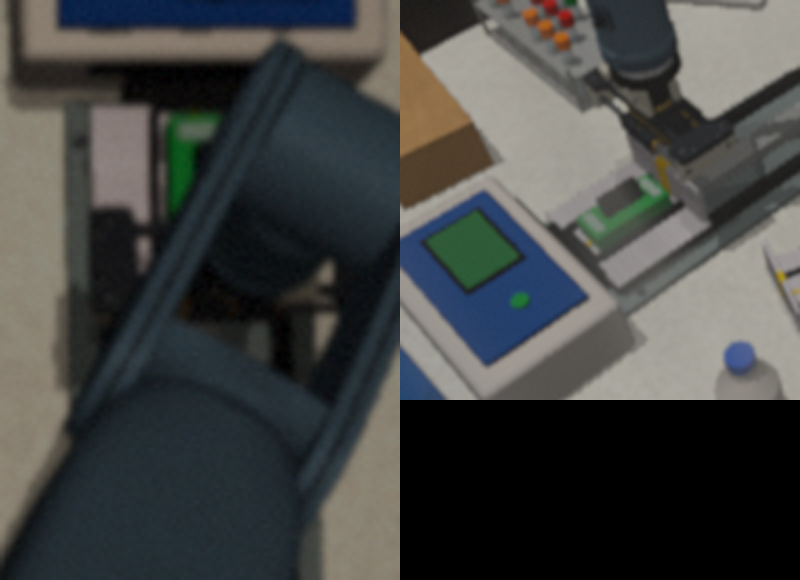

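The tray appears to be at the stop (top crop row 105), with the force trigger after about 131 mm of travel. The force then fell to zero, so it may have rebounded slightly. I'll press again, very slowly, then back off and inspect.

Run:
```python
from h import *
import pickle
yaw=-0.027; o=[np.pi,0,yaw+np.pi]
L=lambda x,z:[x,-246.0+np.tan(yaw)*(x-548),z]
for i in range(2):
    x=robot.current_tcp_pos()[0]
    h=robot.move_linear(L(x+5,50.5),speed=6,f_stop=18); print(h,robot.current_tcp_pos(),robot.current_contact_force())
    robot.sleep(.2); print(robot.current_tcp_pos(),robot.current_contact_force(),robot.current_t())
robot.move_linear(L(590,50.5),speed=20); robot.move_linear(L(555,51),speed=80)
robot.move_linear(L(545,200),speed=200)
robot.move_ptp([500,-60,300],o); robot.sleep(.1)
c=robot.get_image('top'); s=robot.get_image('scene'); pickle.dump((c,s),open('c5.pkl','wb')); print(robot.current_t())
W=np.zeros((600,800,3),np.uint8);W[:580,:400]=cv2.resize(c['img'][85:230,300:400],(400,580),interpolation=cv2.INTER_CUBIC);W[:300,400:]=cv2.resize(s['img'][120:240,50:210],(400,300),interpolation=cv2.INTER_CUBIC);W[300:,400:]=cv2.resize(c['img'],(400,300));cv2.imwrite('pics/r.png',W)
```

```text
False [ 607.41393332 -247.24187133   50.38193334] [-12.95224946   1.4041374    8.19002201]
[ 607.41377972 -247.24761548   50.3933007 ] [-13.4433942    0.71827646   8.21451894] 24.2
False [ 607.38133831 -247.21668676   50.38024994] [-16.63259421  -0.69358169   9.69570188]
[ 607.40714357 -247.26161838   50.40620487] [-16.22457495   0.83436169  10.3788941 ] 24.6917
28.525
```

View pics/r.png

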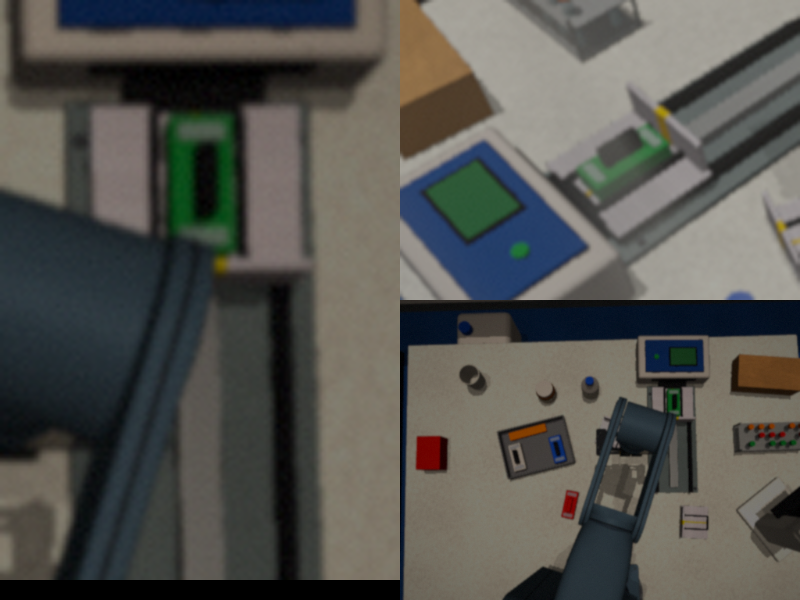

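The tray is against the black stop, and twice it held at x = 607.4 under 13–16 N, above its sliding force. The cartridge lies flat in the nest, the arm is clear and the other things are in place.

```bash
python3 -c "
from bench import robot
print(robot.hand_in())"
```

```text
the job is handed in; nothing more can be done
None
```

The green cartridge lies flat in the tray's nest, the tray is home against the rubber stop, the arm is clear, and the job was handed in at about 28.5 s of the 48 s allowed; no verdict came back.

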